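# Mount the long specimen holder on the microscope stage

### The arm

A 6-joint arm with a two-finger parallel gripper is mounted at the origin on the work surface. World frame = base frame: x ahead of the robot, y to its left, z up, the work surface at z = 0. Lengths are in m, angles in degrees, forces in N, time in s.
With the tool pointing down it reaches from about 0.375 to 0.9 m from the base axis. Payload 3.1 kg.
Tool frame: the origin (TCP) lies on the centre line of the jaws, within the pads' length; the fingertips stand 8 mm ahead of it and the grasp point (between the pads) lies 11 mm behind it; z points along the fingers, y is the line along which they close (so a half turn about z gives the same grasp; the last joint's range is limited). The gripper opens to 85 mm and grips with 20 to 120 N. Pads are 22 mm wide; open, the fingers measure 114 mm over their backs; the gripper's body (76 mm by 85 mm) begins 54 mm behind the grasp point. The pads swing forward as they close: fully open they stand 13 mm farther back than shut.
Start: joints at [61.221, 30.224, 82.088, -0, 67.689, -10.227], TCP at [0.199, 0.593, 0.239] pointing down, gripper open.
Joint ranges: [-176.69, 176.69], [-43.24, 126.21], [12.49, 139.97], [-82, 262], [0, 151.66], [-163.58, 163.58]. Speed limits (degrees/s): [159.86, 159.86, 180, 180, 180, 180].

### API

Orientations are given as [roll, pitch, yaw] about the fixed x, y, z axes, in that order (R = Rz(yaw) Ry(pitch) Rx(roll)).
In Python, from station import readout, vision, workorder gives the robot as it stands. The module is installed in compiled form; this text tells all that it offers.
- The arm moves only by the tool carry_out, never from a script. Its argument "targets" is a list of rows, each a list of 7 numbers: the closure, from -1 (fully open) to 1 (shut), then the shift along the tool's x, y, z as a fraction of full scale, then the turn, a rotation vector about the tool's x, y, z as a fraction of full scale. In form: [[claw, x, y, z, ax, ay, az], ...]. A call has 1 to 20 rows; each row is the pose to reach, as a shift and turn from the pose commanded when the call began, along the tool's axes at that moment; what a row does not reach only later rows make up. Full scale, the value 1, is 0.6 m for a shift and pi/4 rad for a turn. A row lasts 1/8 s, in which the tool goes at most 62.5 mm and 10.7 degrees, less where a joint would pass 70% of its speed; a pose out of reach is approached as far as the arm can. A call with a number of a shift or a turn outside -1 to 1 is refused whole. A call with a gripper value outside its range is refused whole. The fingers move at their own pace and stop on an object; "force" is the grip in N (left out, the last holds). Time passes only in rows, so rows that repeat a pose let the fingers close. It gives the time, the measured TCP pose, the force, the opening and the grip force at its end, in the units of the state.
- readout.sense(): the state, without advancing time (a new reading comes with each control period).
- vision.capture(name): name is "side" or "top"; returns the picture (420x560x3 uint8, red, green, blue); there is no depth.
- vision.camera_model(name): a dict with "mtx" (3x3 intrinsics, pixels), "rvec" (rotation vector, rad) and "tvec" (3), from world to camera coordinates, as OpenCV has them. Camera axes: x right, y down, z forward; pixel columns grow to the right and rows downward; lengths in m; the calibration is good to about 2 mm. A picture is of the moment at which its call begins. camera_model takes no time and is no camera call.
- workorder.close_job(): hands the job in; it is judged then, once.
The state is a dict: "time_s": time; "joint_positions": joint angles; "qvel": joint speeds; "joint_torque": joint torques, N m; "tcp_pos": TCP position; "tool_rot": TCP orientation; "force": force on the tool from outside, world axes, zero at the start; "moment": the same for the moment, N m; "width": finger opening in m; "grasp_force": force on a finger pad.
Only numpy, scipy, OpenCV 4.12 (cv2) and the standard library are available. Lean on these libraries where they do the work, as an engineer would, in place of code of your own. Each camera call takes 0.05 s, during which the arm holds its last target. There are 200 camera calls.

### The job

Pick the long rectangular specimen holder (the flat-topped block with three round wells) out of the parts bin, leaving the other parts in the bin, and set it without dropping it, wells up, on the white microscope stage plate. Push it square and flush into the corner of the two dark steel rails, with a long side against the long far rail and an end against the short left rail, and let go of it; only then swing the retaining clip fully shut over it. Leave the bottle, the beaker and the tip box where they stand.

Things in the scene. Friction and masses are not known exactly. Their poses are not given: they have to be found in the camera images.
- bin: Fixed grey open parts bin, 280 x 300 x 55 mm high outside (x, y, z), walls and floor 5 mm thick (inner floor 5 mm above the table). Origin: centre of its underside. Its three long parts lie side by side roughly along its x, in any order; two short parts lie on its near (-x) side.
- holder: The specimen holder to mount: plain aluminium rectangular block, 120 mm long (its x) x 40 mm wide (y) x 30 mm high (z), loose in the bin, about 0.36 kg, with three dark round wells (26 mm across, drawn flush) in a row on its flat top. Origin: centre of its underside.
- arched_bar: Not wanted: aluminium bar 120 x 40 x 40 mm (its x, y, z) with a half-round arched top, loose in the bin. Origin: centre of its underside.
- narrow_bar: Not wanted: aluminium square bar 150 x 22 x 22 mm (long along its x), loose in the bin. Origin: centre of its underside.
- short_block: Not wanted: aluminium block 50 x 40 x 30 mm with one round well, loose in the bin. Origin: centre of its underside.
- puck: Not wanted: round aluminium puck, 44 mm across and 25 mm high, loose in the bin. Origin: centre of its underside.
- stage: Fixed white stage plate, 200 x 240 x 15 mm (its x, y, z), origin at the centre of its underside. Two dark rails on it, 15 mm thick, 20 mm high, form a corner: long far rail along y, inner face at x = +50 mm (y from -55 to +90); short left rail along x, inner face at y = +75 mm (x from -15 to +50). Holder home in the corner (long axis along the stage's y): its origin at x 30, y 15, z 15 mm.
- corner (a point): Inner corner of the two rails, on the plate's top face (x 50, y 75, z 15 mm in the stage's frame). Axes as the stage: the far rail stands at +x of it, the left rail at +y of it. Either end of the holder may go against the left rail.
- clip (a joint): Retaining clip: flat steel arm 14 mm wide on a vertical pivot behind the far rail, underside 34 mm and top 39 mm above the plate (4 mm clear of the holder). Angle, rad: 0 = fully shut at its stop, arm pointing to the stage's -x across the holder; grows as it opens; 1.57 = arm along the stage's +y, past the left rail; limit 2.2. Starts open; stays where it is left.
- clip_pivot (a point): On the clip's pivot axis, at the underside of the arm (at x = 79, y = 15, z = 49 mm in the stage's frame).
- clip_knob (a point): Top centre of the clip's upright round black knob, 14 mm across and 28 mm high above the arm, 82 mm from the pivot axis, near the arm's free end; pinch or push it from above.
- wash_bottle: Bystander: white plastic bottle, 68 mm across, 170 mm high. Origin: centre of its underside.
- beaker: Bystander: glass beaker, 80 mm across, 100 mm high. Origin: centre of its underside.
- tip_box: Bystander: blue box of pipette tips with a yellow rack on top, 85 x 120 x 62 mm. Origin: centre of its underside.

How it is judged:
By the outcome, as a careful person would: the job done as asked, in the order asked, and still so for the second after the job is handed in, with the robot touching nothing.
It also fails if it takes over 72 s, if anything falls off the work surface, if the arm or the gripper's body presses on something with over 40 N, if the wrist force passes 120 N, or if a joint passes its speed limit or range.

## Working session

There is one attempt and no reset: what is moved stays moved. The work goes in short steps, Python scripts to look and compute and a tool call to move; the robot and the scene stay as the last step left them, time stands still between calls to the robot, and variables do not carry over. Pictures are saved under pics/ and viewed, at most 10 in all, crops included, and the job is handed in when it is done.

Besides the shell and the picture viewer there is one more tool, called after "Emit:" as name(argument=value, ...), one argument or row to a line, values as JSON. carry_out: Moves the arm, as the interface text tells. Shift numbers are shares of 0.6 m and turn numbers shares of pi/4 rad, none past 1 either way. Its arguments: {"type":"object","properties":{"targets":{"type":"array","items":{"type":"array","items":{"type":"number","minimum":-1,"maximum":1}}},"force":{"type":"number"}},"required":["targets"]}

```bash
mkdir -p pics; python3 - <<'E'
from station import readout, vision
import cv2
print(readout.sense())
for n in("top","side"):
    im=vision.capture(n); cv2.imwrite(f"pics/{n}0.png",cv2.resize(im[:,:,::-1],(800,600),interpolation=cv2.INTER_CUBIC))
    cv2.imwrite(f"pics/{n}0_raw.png",im[:,:,::-1])
    print(n,vision.camera_model(n))
E
```

```text
{'time_s': 0.0, 'joint_positions': array([ 6.12202451e+01,  3.02810805e+01,  8.21570429e+01,  3.51691670e-03,
        6.76882193e+01, -1.02272186e+01]), 'qvel': array([ 0.02695508,  0.0581901 ,  0.00816427, -0.0567293 , -0.10068862,
        0.01581707]), 'joint_torque': array([-2.27277422e-03, -4.42346656e+01, -1.78021163e+01, -2.04105004e-04,
        8.51706311e-03,  2.99641464e-06]), 'tcp_pos': array([0.19847325, 0.59191432, 0.23830727]), 'tool_rot': array([-1.79876242e+02, -2.56314314e-02,  1.61446097e+02]), 'force': array([ 0.84536937, -0.63812122,  0.61830632]), 'moment': array([-0.01852544, -0.02129806, -0.00221937]), 'grasp_force': 0.0, 'width': 0.08537003262812716}
top {'mtx': array([[481.84520744,   0.        , 271.95339175],
       [  0.        , 481.84520744, 208.61480691],
       [  0.        ,   0.        ,   1.        ]]), 'rvec': array([ 2.12534213, -2.18870441,  0.12620333]), 'tvec': array([0.02833393, 0.60601768, 1.3892043 ])}
side {'mtx': array([[456.8610164 ,   0.        , 275.03655868],
       [  0.        , 456.8610164 , 210.77330591],
       [  0.        ,   0.        ,   1.        ]]), 'rvec': array([ 0.67033289, -2.63237451,  1.18106003]), 'tvec': array([0.50666596, 0.25550853, 1.14291634])}
```

View pics/top0.png

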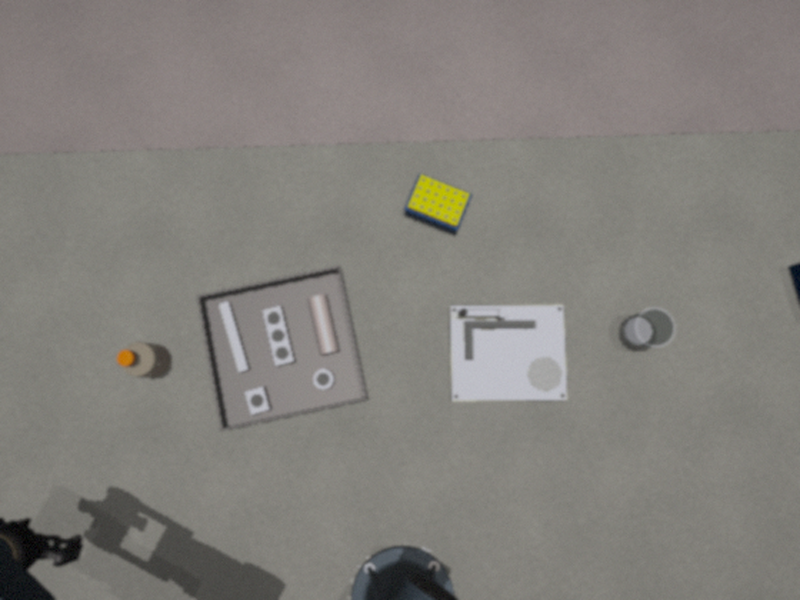

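View pics/side0.png

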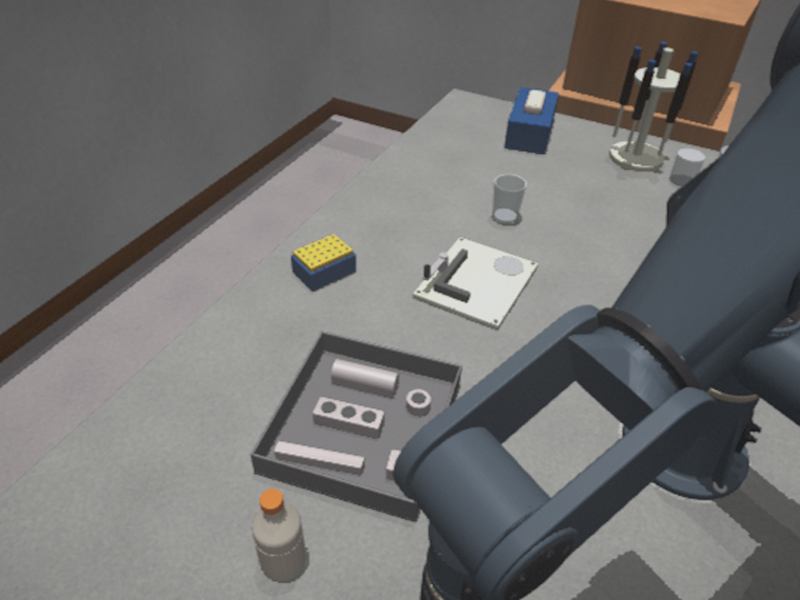

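The top view (800x600) shows the bin at (283,348), the three-well holder at (278,335) between the narrow bar and the arched bar, and the stage at (508,352). The rail corner is at about (470,325) and the open clip's knob at (463,314). The side view shows the same layout, with the arm clear of the holder and stage.

```bash
cat > h.py <<'E'
import cv2, numpy as np
from station import readout, vision
from scipy.spatial.transform import Rotation as Rn
def cam(n):
    c=vision.camera_model(n); R=cv2.Rodrigues(c["rvec"])[0]; return c["mtx"],R,np.ravel(c["tvec"])
def ray(n,p,z):
    K,R,t=cam(n); d=R.T@np.linalg.inv(K)@np.array([p[0],p[1],1.]); o=-R.T@t
    return o+d*(z-o[2])/d[2]
def proj(n,P):
    K,R,t=cam(n); q=K@(R@np.asarray(P)+t); return q[:2]/q[2]
def shot(n): return vision.capture(n)
def blobs(mask,lo,hi):
    cs,_=cv2.findContours(mask.astype(np.uint8),cv2.RETR_LIST,cv2.CHAIN_APPROX_NONE)
    return [c for c in cs if lo<cv2.contourArea(c)<hi]
def local(target_pos,yaw=None):
    """shift in tool frame (fractions) from measured pose"""
    s=readout.sense(); R=Rn.from_euler("xyz",s["tool_rot"],degrees=True)
    return R.inv().apply(np.array(target_pos)-s["tcp_pos"])/0.6
E
python3 - <<'E'
from h import *
im=cv2.imread("pics/top0_raw.png"); g=cv2.cvtColor(im,cv2.COLOR_BGR2GRAY)
# stage
roi=np.zeros_like(g); roi[205:290,305:405]=1
for th in (150,165,180):
    cs=blobs((g>th)&(roi>0),2000,9000)
    c=max(cs,key=cv2.contourArea); box=cv2.boxPoints(cv2.minAreaRect(c))
    W=np.array([ray("top",p,0.015) for p in box])
    print("stage",th,W[:,:2].round(4).tolist(),W.mean(0).round(4),[np.linalg.norm(W[i]-W[i-1]).round(4) for i in range(4)])
roi[:]=0; roi[205:265,180:210]=1
for th in (150,165,180):
  cs=blobs((g>th)&(roi>0),200,3000)
  for c in cs:
    r=cv2.minAreaRect(c); W=np.array([ray("top",p,0.035) for p in cv2.boxPoints(r)])
    print("holder",th,r,W.mean(0).round(4),[np.linalg.norm(W[i]-W[i-1]).round(4) for i in range(4)],np.degrees(np.arctan2(*(W[1]-W[0])[1::-1])).round(1))
# wells
m=(g<140)&(roi>0)
for c in blobs(m,20,90):
    M=cv2.moments(c); p=(M['m10']/M['m00'],M['m01']/M['m00']); print("well",np.round(p,1),cv2.contourArea(c),ray("top",p,0.035).round(4))
print(g[205:265:2,190:206:2])
E
```

```text
stage 150 [[0.5896, -0.1144], [0.5893, -0.3585], [0.3889, -0.3522], [0.3891, -0.1122]] [ 0.4892 -0.2343  0.015 ] [np.float64(0.2005), np.float64(0.2441), np.float64(0.2005), np.float64(0.24)]
stage 165 [[0.5887, -0.1186], [0.5854, -0.3585], [0.3894, -0.3498], [0.3925, -0.1138]] [ 0.489  -0.2352  0.015 ] [np.float64(0.1962), np.float64(0.2399), np.float64(0.1962), np.float64(0.236)]
stage 180 [[0.5859, -0.1187], [0.5835, -0.3551], [0.3926, -0.3474], [0.3948, -0.1148]] [ 0.4892 -0.234   0.015 ] [np.float64(0.1911), np.float64(0.2364), np.float64(0.191), np.float64(0.2326)]
holder 150 ((193.74917602539062, 234.55902099609375), (40.36818313598633, 13.456060409545898), 76.75948333740234) [0.537  0.2431 0.035 ] [np.float64(0.1196), np.float64(0.0397), np.float64(0.1196), np.float64(0.0393)] -78.3
well [197.1 246.7] 40.0 [0.5006 0.2336 0.035 ]
well [194.3 234.6] 38.5 [0.5365 0.2416 0.035 ]
well [191.2 222.4] 39.0 [0.5728 0.2502 0.035 ]
[[131 134 134 131 133 135 133 135]
 [131 134 133 131 132 133 134 134]
 [133 134 132 133 134 132 136 135]
 [135 131 134 131 136 135 135 131]
 [133 138 142 133
[... 193 characters left out ...]
 [109 108 134 179 168 118 133 133]
 [168 171 180 190 175 113 130 134]
 [188 184 183 184 185 137 126 133]
 [181 142 126 142 176 145 114 137]
 [151 107 101 102 140 155 117 136]
 [141 102 103 101 130 168 116 132]
 [159 115 106 113 161 179 128 128]
 [182 172 160 168 186 190 145 118]
 [182 188 188 184 184 187 160 118]
 [175 184 161 139 135 163 173 118]
 [162 173 122 101 102 123 165 126]
 [160 165 111 103 101 111 159 141]
 [144 169 130 103 105 130 176 155]
 [145 180 174 154 148 176 186 171]
 [137 169 186 183 179 171 159 127]
 [133 153 158 140 133 125 126 124]
 [136 134 128 128 135 137 141 137]
 [134 136 135 133 137 139 136 138]
 [134 137 137 138 136 137 136 137]
 [137 135 134 137 138 137 137 138]]
```

```bash
python3 - <<'E'
from h import *
im=cv2.imread("pics/top0_raw.png"); g=cv2.cvtColor(im,cv2.COLOR_BGR2GRAY)
roi=np.zeros_like(g); roi[205:290,305:405]=1
c=max(blobs((g>155)&(roi>0),2000,9000),key=cv2.contourArea)
W=np.array([ray("top",p[0],0.015)[:2] for p in c])
ctr=np.array([.489,-.2345]); d=W-ctr
def fit(sel): 
    vx,vy,x,y=cv2.fitLine(W[sel].astype(np.float32),cv2.DIST_HUBER,0,1e-4,1e-4).ravel(); return np.array([vx,vy]),np.array([x,y])
for nm,s in dict(far=(abs(d[:,0]-.1)<.012)&(abs(d[:,1])<.095),near=(abs(d[:,0]+.1)<.012)&(abs(d[:,1])<.095),left=(abs(d[:,1]-.12)<.012)&(abs(d[:,0])<.08),right=(abs(d[:,1]+.12)<.012)&(abs(d[:,0])<.08)).items():
    v,p=fit(s); print(nm,s.sum(),p.round(4),np.degrees(np.arctan2(v[1],v[0])).round(2))
# bar neighbours
roi[:]=0; roi[200:270,145:245]=1
for c in blobs((g>155)&(roi>0),150,3000):
    r=cv2.minAreaRect(c); print(np.round(r[0],1),np.round(r[1],1),ray("top",r[0],.03).round(3))
# side check of holder wells
s=cv2.imread("pics/side0_raw.png",0)
P=proj("side",[.5367,.242,.035]); print("side proj of holder centre",P,"x800:",P/.7)
print("shift to above holder",local([.5367,.242,.12]), local([.5367,.242,.016]))
E
```

```text
far 63 [ 0.5869 -0.234 ] 89.58
near 65 [ 0.3915 -0.234 ] 89.58
left 54 [ 0.4973 -0.117 ] -2.23
right 54 [ 0.4881 -0.3523] -0.84
[193.7 234.5] [40.2 13.2] [0.537 0.244 0.03 ]
[162.5 235.3] [49.7  7.1] [0.538 0.336 0.03 ]
[225.4 226.1] [40.8  7.5] [0.559 0.15  0.03 ]
side proj of holder centre [243.00624802 288.74611478] x800: [347.15178289 412.49444969]
shift to above holder [-0.72001612 -0.3732482   0.19780859] [-0.72008089 -0.37290782  0.37114158]
```

Emit:
carry_out(
  targets=[
    [-0.8, -0.36, -0.187, 0.05, 0, 0, -0.35],
    [-0.8, -0.72, -0.373, 0.1, 0, 0, -0.7],
    [-0.8, -0.72, -0.373, 0.15, 0, 0, -0.7],
    [-0.8, -0.72, -0.373, 0.198, 0, 0, -0.7],
    [-0.8, -0.72, -0.373, 0.198, 0, 0, -0.7],
    [-0.8, -0.72, -0.373, 0.198, 0, 0, -0.7],
    [-0.8, -0.72, -0.373, 0.198, 0, 0, -0.7],
    [-0.8, -0.72, -0.373, 0.198, 0, 0, -0.7],
    [-0.8, -0.72, -0.373, 0.198, 0, 0, -0.7],
    [-0.8, -0.72, -0.373, 0.198, 0, 0, -0.7],
    [-0.8, -0.72, -0.373, 0.198, 0, 0, -0.7],
    [-0.8, -0.72, -0.373, 0.198, 0, 0, -0.7],
    [-0.8, -0.72, -0.373, 0.198, 0, 0, -0.7],
    [-0.8, -0.72, -0.373, 0.198, 0, 0, -0.7],
  ],
)

```text
time_s: 1.85
tcp_pos: [0.5368, 0.2435, 0.1208]
tool_rot: [180.0, 0.0, -167.0]
force: [-0.0, -0.1, -0.2]
width: 0.077
grasp_force: 0.0
```

Emit:
carry_out(
  targets=[
    [-0.8, 0, 0, 0.08, 0, 0, 0],
    [-0.8, 0, 0, 0.14, 0, 0, 0],
    [-0.8, 0, 0, 0.17, 0, 0, 0],
    [-0.8, 0, 0, 0.174, 0, 0, 0],
    [-0.8, 0, 0, 0.174, 0, 0, 0],
    [1, 0, 0, 0.174, 0, 0, 0],
    [1, 0, 0, 0.174, 0, 0, 0],
    [1, 0, 0, 0.174, 0, 0, 0],
    [1, 0, 0, 0.174, 0, 0, 0],
    [1, 0, 0, 0.174, 0, 0, 0],
    [1, 0, 0, 0.174, 0, 0, 0],
  ],
  force=60,
)

```text
time_s: 3.22
tcp_pos: [0.5381, 0.2429, 0.0175]
tool_rot: [-180.0, 0.1, -167.0]
force: [0.1, -1.1, 6.3]
width: 0.0389
grasp_force: 63.4
```

Emit:
carry_out(
  targets=[
    [1, 0, 0, -0.03, 0, 0, 0],
    [1, 0, 0, -0.1, 0, 0, 0],
    [1, 0, 0, -0.17, 0, 0, 0],
    [1, 0, 0, -0.23, 0, 0, 0],
    [1, 0, 0, -0.23, 0, 0, 0],
    [1, 0, 0, -0.23, 0, 0, 0],
  ],
)

```text
time_s: 3.98
tcp_pos: [0.5358, 0.2426, 0.1532]
tool_rot: [180.0, -0.1, -167.1]
force: [-0.9, 0.5, -4.3]
width: 0.0392
grasp_force: 62.3
```

```bash
python3 - <<'E'
from h import *
s=readout.sense(); print(s["tcp_pos"],s["force"],s["width"])
a=shot("top"); b=shot("side")
v=np.hstack([cv2.resize(a[160:320,130:420],None,fx=1.35,fy=2,interpolation=cv2.INTER_CUBIC),cv2.resize(b[150:380,150:440],None,fx=1.35,fy=1.392)])
cv2.imwrite("pics/lift.png",v[:,:,::-1])
E
```

```text
[0.53583661 0.24261069 0.15320296] [-0.90527457  0.53971279 -4.30060858] 0.0392394349666848
```

View pics/lift.png

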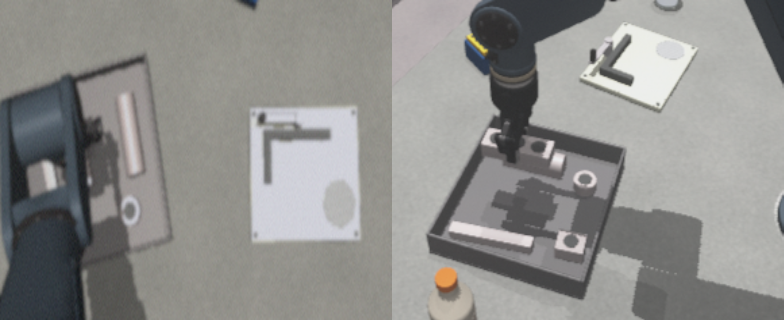

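The holder is held level by its long sides and the other four parts remain in the bin. Next I carry it to the stage.

Emit:
carry_out(
  targets=[
    [1, 0.026, -0.075, 0, 0, 0, 0.1],
    [1, 0.052, -0.15, 0, 0, 0, 0.2],
    [1, 0.078, -0.224, 0, 0, 0, 0.35],
    [1, 0.104, -0.3, 0, 0, 0, 0.5],
    [1, 0.13, -0.374, 0, 0, 0, 0.65],
    [1, 0.156, -0.45, 0, 0, 0, 0.8],
    [1, 0.182, -0.524, 0, 0, 0, 0.9],
    [1, 0.208, -0.6, 0, 0, 0, 1],
    [1, 0.234, -0.674, 0, 0, 0, 1],
    [1, 0.25, -0.72, 0, 0, 0, 1],
    [1, 0.26, -0.748, 0, 0, 0, 1],
    [1, 0.26, -0.748, 0, 0, 0, 1],
  ],
)

```text
time_s: 5.58
tcp_pos: [0.4853, -0.2299, 0.1532]
tool_rot: [180.0, -0.1, 147.8]
force: [0.4, 1.0, -3.7]
width: 0.0392
grasp_force: 62.4
```

Emit:
carry_out(
  targets=[
    [1, 0, 0, 0, 0, 0, 0.2],
    [1, 0, 0, 0, 0, 0, 0.4],
    [1, 0, 0, 0, 0, 0, 0.6],
    [1, 0, 0, 0, 0, 0, 0.8],
    [1, 0, 0, 0, 0, 0, 1],
    [1, 0, 0, 0, 0, 0, 1],
  ],
)

```text
time_s: 6.32
tcp_pos: [0.4855, -0.2275, 0.1538]
tool_rot: [-179.9, -0.1, 103.2]
force: [-1.4, 0.3, -2.9]
width: 0.0391
grasp_force: 62.4
```

Emit:
carry_out(
  targets=[
    [1, 0, 0, 0, 0, 0, 0.15],
    [1, 0, 0, 0, 0, 0, 0.302],
    [1, 0, 0, 0, 0, 0, 0.302],
    [1, 0, 0, 0, 0, 0, 0.302],
    [1, 0, 0, 0, 0, 0, 0.302],
  ],
)

```text
time_s: 6.95
tcp_pos: [0.4857, -0.2292, 0.1541]
tool_rot: [-180.0, -0.0, 89.5]
force: [0.7, -0.3, -4.2]
width: 0.0389
grasp_force: 62.4
```

```bash
python3 - <<'E'
from h import *
s=readout.sense(); print(s["tcp_pos"],s["tool_rot"],s["force"],s["width"])
b=shot("side")
cv2.imwrite("pics/over_raw.png",b[:,:,::-1])
cv2.imwrite("pics/over.png",cv2.resize(b[100:300,220:440],None,fx=3,fy=3,interpolation=cv2.INTER_CUBIC)[:,:,::-1])
E
```

```text
[ 0.48569316 -0.2292218   0.15408881] [-1.79994507e+02 -7.35800568e-03  8.94562707e+01] [ 0.71130097 -0.3206858  -4.21634273] 0.03894018407807066
```

View pics/over.png

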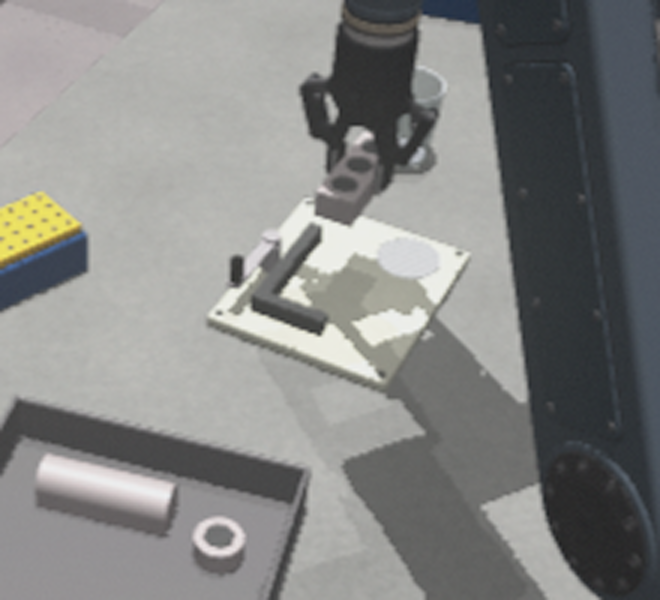

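Emit:
carry_out(
  targets=[
    [1, 0, 0, 0.06, 0, 0, 0],
    [1, 0, 0, 0.12, 0, 0, 0],
    [1, 0, 0, 0.17, 0, 0, 0],
    [1, 0, 0, 0.195, 0, 0, 0],
    [1, 0, 0, 0.205, 0, 0, 0],
    [1, 0, 0, 0.207, 0, 0, 0],
    [1, 0, 0, 0.207, 0, 0, 0],
    [1, 0, 0, 0.207, 0, 0, 0],
  ],
)

```text
time_s: 8.0
tcp_pos: [0.4862, -0.2298, 0.0308]
tool_rot: [179.9, 0.1, 89.4]
force: [0.2, -0.1, -3.1]
width: 0.0384
grasp_force: 62.2
```

```bash
python3 - <<'E'
from h import *
for n,p in dict(LF=(208,322),LN=(383,388),RN=(468,255),RF=(310,200)).items():
    print(n,ray("side",np.array(p)/3+[220,100]-.33,.015).round(4))
S=np.array([.489,-.2345]);a=np.radians(-.7);R=np.array([[np.cos(a),-np.sin(a)],[np.sin(a),np.cos(a)]])
for q in((-.1,.12),(.1,.12),(.1,-.12),(-.1,-.12),(.05,.075)): print(q,S+R@q)
E
```

```text
LF [ 0.5847 -0.1102  0.015 ]
LN [ 0.3921 -0.1072  0.015 ]
RN [ 0.387 -0.348  0.015]
RF [ 0.5778 -0.3551  0.015 ]
(-0.1, 0.12) [ 0.3904735  -0.11328726]
(0.1, 0.12) [ 0.59045858 -0.11573066]
(0.1, -0.12) [ 0.5875265  -0.35571274]
(-0.1, -0.12) [ 0.38754142 -0.35326934]
(0.05, 0.075) [ 0.53991254 -0.16011645]
```

Emit:
carry_out(
  targets=[
    [1, 0, 0, 0.003, 0, 0, 0],
    [1, 0, 0, 0.004, 0, 0, 0],
    [1, 0, 0, 0.004, 0, 0, 0],
    [1, 0, 0, 0.004, 0, 0, 0],
  ],
)

```text
time_s: 8.5
tcp_pos: [0.4857, -0.2294, 0.0275]
tool_rot: [180.0, 0.0, 89.4]
force: [1.2, -0.6, -3.0]
width: 0.0385
grasp_force: 62.4
```

Emit:
carry_out(
  targets=[
    [1, 0, 0, 0.0015, 0, 0, 0],
    [1, 0, 0, 0.002, 0, 0, 0],
    [1, 0, 0, 0.002, 0, 0, 0],
  ],
)

```text
time_s: 8.88
tcp_pos: [0.4857, -0.2294, 0.0274]
tool_rot: [180.0, 0.0, 89.4]
force: [-1.8, 0.8, 6.4]
width: 0.0389
grasp_force: 63.7
```

Emit:
carry_out(
  targets=[
    [1, 0, 0, -0.0015, 0, 0, 0],
    [-0.25, 0, 0, -0.0015, 0, 0, 0],
    [-0.25, 0, 0, -0.0015, 0, 0, 0],
    [-0.25, 0, 0, -0.0015, 0, 0, 0],
    [-0.25, 0, 0, -0.0015, 0, 0, 0],
    [-0.25, 0, 0, -0.03, 0, 0, 0],
    [-0.25, 0, 0, -0.1, 0, 0, 0],
    [-0.25, 0, 0, -0.16, 0, 0, 0],
    [-0.25, 0, 0, -0.16, 0, 0, 0],
  ],
)

```text
time_s: 10.0
tcp_pos: [0.4876, -0.2308, 0.1261]
tool_rot: [179.6, 0.3, 89.4]
force: [-0.3, -0.5, 0.1]
width: 0.0533
grasp_force: 0.0
```

```bash
python3 - <<'E'
from h import *
s=readout.sense(); print(s["tcp_pos"],s["tool_rot"],s["width"])
b=shot("side")
cv2.imwrite("pics/rel_raw.png",b[:,:,::-1])
cv2.imwrite("pics/rel.png",cv2.resize(b[150:240,260:400],None,fx=5,fy=5,interpolation=cv2.INTER_CUBIC)[:,:,::-1])
E
```

```text
[ 0.48757937 -0.23075399  0.12610793] [179.63699639   0.2695551   89.36920953] 0.05326856848376751
```

View pics/rel.png

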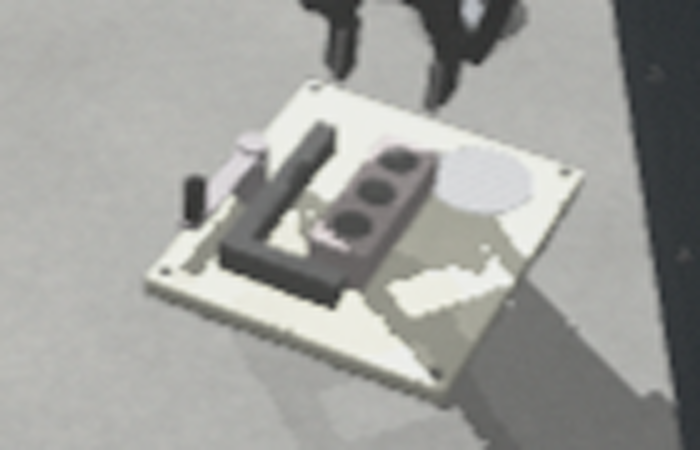

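The holder stands flat on the plate with its wells up. In the crop it is at about (375,200), near the left rail and well clear of the far rail. I'll turn the gripper a quarter turn to push with both fingers.

Emit:
carry_out(
  targets=[
    [-0.4, 0, -0.04, 0, 0, 0, 0.2],
    [-0.4, 0, -0.078, 0, 0, 0, 0.4],
    [-0.4, 0, -0.078, 0, 0, 0, 0.6],
    [-0.4, 0, -0.078, 0, 0, 0, 0.8],
    [-0.4, 0, -0.078, 0, 0, 0, 1],
    [-0.4, 0, -0.078, 0, 0, 0, 1],
  ],
)

```text
time_s: 10.8
tcp_pos: [0.4382, -0.2284, 0.1216]
tool_rot: [-179.9, 0.0, 44.5]
force: [0.4, 0.1, -0.6]
width: 0.06
grasp_force: 0.0
```

Emit:
carry_out(
  targets=[
    [-0.4, 0, 0, 0, 0, 0, 0.2],
    [-0.4, 0, 0, 0, 0, 0, 0.4],
    [-0.4, 0, 0, 0, 0, 0, 0.6],
    [-0.4, 0, 0, 0, 0, 0, 0.8],
    [-0.4, 0, 0, 0, 0, 0, 1],
    [-0.4, 0, 0, 0, 0, 0, 1],
    [-0.4, 0, 0, 0, 0, 0, 1],
  ],
)

```text
time_s: 11.68
tcp_pos: [0.4387, -0.2288, 0.1221]
tool_rot: [-180.0, 0.0, -0.5]
force: [0.2, -0.0, -0.6]
width: 0.0595
grasp_force: 0.0
```

Emit:
carry_out(
  targets=[
    [-0.4, 0, 0, 0.08, 0, 0, 0.011],
    [-0.4, 0, 0, 0.14, 0, 0, 0.011],
    [-0.4, 0, 0, 0.159, 0, 0, 0.011],
    [-0.4, 0, 0, 0.159, 0, 0, 0.011],
    [-0.4, 0.015, 0, 0.159, 0, 0, 0.011],
    [-0.4, 0.025, 0, 0.159, 0, 0, 0.011],
    [-0.4, 0.035, 0, 0.159, 0, 0, 0.011],
    [-0.4, 0.045, 0, 0.159, 0, 0, 0.011],
    [-0.4, 0.055, 0, 0.159, 0, 0, 0.011],
    [-0.4, 0.062, 0, 0.159, 0, 0, 0.011],
    [-0.4, 0.066, 0, 0.159, 0, 0, 0.011],
    [-0.4, 0.066, 0, 0.159, 0, 0, 0.011],
  ],
)

```text
time_s: 13.18
tcp_pos: [0.4789, -0.2294, 0.0268]
tool_rot: [180.0, -0.0, -1.1]
force: [-1.6, 1.0, 0.2]
width: 0.0598
grasp_force: 0.7
```

Emit:
carry_out(
  targets=[
    [-0.4, 0.004, 0, 0, 0, 0, 0],
    [-0.4, 0.008, 0, 0, 0, 0, 0],
    [-0.4, 0.008, 0, 0, 0, 0, 0],
  ],
)

```text
time_s: 13.55
tcp_pos: [0.4839, -0.2297, 0.0268]
tool_rot: [180.0, -0.1, -1.1]
force: [-0.9, 0.9, 0.7]
width: 0.0601
grasp_force: 0.4
```

Emit:
carry_out(
  targets=[
    [-0.4, 0.002, 0, 0, 0, 0, 0],
    [-0.4, 0.004, 0, 0, 0, 0, 0],
    [-0.4, 0.004, 0, 0, 0, 0, 0],
  ],
)

```text
time_s: 13.92
tcp_pos: [0.4859, -0.2296, 0.0269]
tool_rot: [180.0, -0.0, -1.1]
force: [-1.5, 0.7, -0.5]
width: 0.0597
grasp_force: 0.5
```

Emit:
carry_out(
  targets=[
    [-0.4, 0.002, 0, 0, 0, 0, 0],
    [-0.4, 0.004, 0, 0, 0, 0, 0],
    [-0.4, 0.004, 0, 0, 0, 0, 0],
  ],
)

```text
time_s: 14.3
tcp_pos: [0.4877, -0.2294, 0.0269]
tool_rot: [-180.0, 0.0, -1.1]
force: [-3.3, -0.7, -0.5]
width: 0.0597
grasp_force: 1.7
```

Emit:
carry_out(
  targets=[
    [-0.4, 0.002, 0, 0, 0, 0, 0],
    [-0.4, 0.004, 0, 0, 0, 0, 0],
    [-0.4, 0.004, 0, 0, 0, 0, 0],
  ],
)

```text
time_s: 14.68
tcp_pos: [0.4877, -0.2293, 0.0269]
tool_rot: [-179.9, 0.3, -1.2]
force: [-10.8, -3.3, 4.6]
width: 0.0595
grasp_force: 5.0
```

Emit:
carry_out(
  targets=[
    [-0.4, 0.002, 0, 0, 0, 0, 0],
    [-0.4, 0.003, 0, 0, 0, 0, 0],
    [-0.4, 0.003, 0, 0, 0, 0, 0],
  ],
)

```text
time_s: 15.05
tcp_pos: [0.4878, -0.2293, 0.027]
tool_rot: [-179.9, 0.5, -1.1]
force: [-15.0, -5.1, 6.6]
width: 0.0597
grasp_force: 7.3
```

```bash
python3 - <<'E'
from h import *
s=readout.sense(); print(s["tcp_pos"],s["tool_rot"],s["width"],s["moment"],s["force"])
b=shot("side")
cv2.imwrite("pics/p1_raw.png",b[:,:,::-1])
cv2.imwrite("pics/p1.png",cv2.resize(b[150:240,260:400],None,fx=5,fy=5,interpolation=cv2.INTER_CUBIC)[:,:,::-1])
E
```

```text
[ 0.48776034 -0.22926274  0.02699385] [-179.8555292     0.49564924   -1.12952113] 0.059727856585879834 [-1.16836284  2.20467265 -0.45665131] [-15.00506146  -5.12971813   6.56664055]
```

View pics/p1.png

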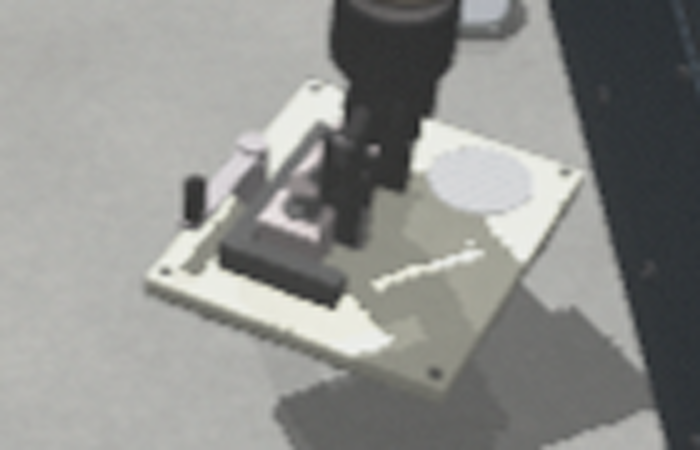

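Emit:
carry_out(
  targets=[
    [-0.4, -0.02, 0, 0, 0, 0, 0],
    [-0.4, -0.03, 0, 0, 0, 0, 0],
    [0, -0.03, 0, -0.06, 0, 0, 0],
    [1, -0.03, 0, -0.11, 0, 0, 0],
    [1, 0, 0.06, -0.11, 0, 0, 0],
    [1, 0.03, 0.12, -0.11, 0, 0, 0],
    [1, 0.048, 0.168, -0.11, 0, 0, 0],
    [1, 0.048, 0.168, -0.11, 0, 0, 0],
    [1, 0.048, 0.168, -0.06, 0, 0, 0],
    [1, 0.048, 0.168, -0.01, 0, 0, 0],
    [1, 0.048, 0.168, 0.003, 0, 0, 0],
    [1, 0.048, 0.168, 0.003, 0, 0, 0],
    [1, 0.048, 0.168, 0.003, 0, 0, 0],
  ],
)

```text
time_s: 16.73
tcp_pos: [0.5196, -0.331, 0.026]
tool_rot: [179.9, -0.1, -1.1]
force: [-0.2, 0.2, -0.1]
width: -0.0001
grasp_force: 0.0
```

Emit:
carry_out(
  targets=[
    [1, 0, -0.01, 0, 0, 0, 0],
    [1, 0, -0.02, 0, 0, 0, 0],
    [1, 0, -0.03, 0, 0, 0, 0],
    [1, 0, -0.04, 0, 0, 0, 0],
    [1, 0, -0.045, 0, 0, 0, 0],
    [1, 0, -0.045, 0, 0, 0, 0],
  ],
)

```text
time_s: 17.48
tcp_pos: [0.5196, -0.3037, 0.0251]
tool_rot: [-180.0, 0.0, -1.1]
force: [-1.1, 1.2, 0.9]
width: -0.0002
grasp_force: 0.0
```

Emit:
carry_out(
  targets=[
    [1, 0, -0.003, 0, 0, 0, 0],
    [1, 0, -0.006, 0, 0, 0, 0],
    [1, 0, -0.006, 0, 0, 0, 0],
  ],
)

```text
time_s: 17.85
tcp_pos: [0.5198, -0.3008, 0.0251]
tool_rot: [180.0, -0.0, -1.1]
force: [-0.4, -1.3, 0.4]
width: -0.0001
grasp_force: 0.7
```

Contact with the end is beginning; I'll push on in small steps.

Emit:
carry_out(
  targets=[
    [1, 0, -0.003, 0, 0, 0, 0],
    [1, 0, -0.006, 0, 0, 0, 0],
    [1, 0, -0.006, 0, 0, 0, 0],
  ],
)

```text
time_s: 18.23
tcp_pos: [0.5198, -0.2966, 0.0251]
tool_rot: [-180.0, -0.0, -1.1]
force: [0.1, -0.3, -0.7]
width: 0.0001
grasp_force: 0.6
```

Emit:
carry_out(
  targets=[
    [1, 0, -0.002, 0, 0, 0, 0],
    [1, 0, -0.005, 0, 0, 0, 0],
    [1, 0, -0.005, 0, 0, 0, 0],
  ],
)

```text
time_s: 18.6
tcp_pos: [0.5199, -0.2944, 0.0252]
tool_rot: [179.9, -0.0, -1.1]
force: [-1.0, -3.2, -1.4]
width: -0.0001
grasp_force: 2.0
```

Emit:
carry_out(
  targets=[
    [1, 0, -0.002, 0, 0, 0, 0],
    [1, 0, -0.004, 0, 0, 0, 0],
    [1, 0, -0.004, 0, 0, 0, 0],
  ],
)

```text
time_s: 18.98
tcp_pos: [0.52, -0.2942, 0.0254]
tool_rot: [179.7, -0.1, -1.1]
force: [-3.6, -9.4, -2.2]
width: 0.0
grasp_force: 4.9
```

Emit:
carry_out(
  targets=[
    [1, 0, -0.003, 0, 0, 0, 0],
    [1, 0, -0.003, 0, 0, 0, 0],
    [1, 0, 0.02, 0, 0, 0, 0],
    [1, 0, 0.03, 0, 0, 0, 0],
    [1, 0, 0.03, -0.06, 0, 0, 0],
    [0, 0, 0.03, -0.11, 0, 0, 0],
    [-0.4, -0.06, -0.05, -0.11, 0, 0, 0],
    [-0.4, -0.11, -0.117, -0.11, 0, 0, 0],
    [-0.4, -0.11, -0.117, -0.11, 0, 0, 0],
    [-0.4, -0.11, -0.117, -0.05, 0, 0, 0],
    [-0.4, -0.11, -0.117, 0.001, 0, 0, 0],
    [-0.4, -0.11, -0.117, 0.001, 0, 0, 0],
    [-0.4, -0.09, -0.117, 0.001, 0, 0, 0],
    [-0.4, -0.07, -0.117, 0.001, 0, 0, 0],
    [-0.4, -0.06, -0.117, 0.001, 0, 0, 0],
    [-0.4, -0.055, -0.117, 0.001, 0, 0, 0],
    [-0.4, -0.053, -0.117, 0.001, 0, 0, 0],
    [-0.4, -0.053, -0.117, 0.001, 0, 0, 0],
  ],
)

```text
time_s: 21.22
tcp_pos: [0.4879, -0.22, 0.0248]
tool_rot: [-179.9, 0.2, -1.1]
force: [-4.9, -1.0, 4.0]
width: 0.0595
grasp_force: 2.5
```

Emit:
carry_out(
  targets=[
    [-0.4, 0.003, 0, 0, 0, 0, 0],
    [-0.4, 0.005, 0, 0, 0, 0, 0],
    [-0.4, 0.005, 0, 0, 0, 0, 0],
    [-0.4, -0.02, 0, 0, 0, 0, 0],
    [-0.4, -0.05, 0, -0.02, 0, 0, 0],
    [-0.4, -0.1, 0, -0.1, 0, 0, 0],
    [-0.4, -0.12, 0, -0.18, 0, 0, 0],
    [-0.4, -0.12, 0.05, -0.22, 0, 0, 0],
    [-0.4, -0.12, 0.1, -0.22, 0, 0, 0],
    [-0.4, -0.12, 0.1, -0.22, 0, 0, 0],
  ],
)

```text
time_s: 22.48
tcp_pos: [0.4171, -0.2815, 0.1573]
tool_rot: [179.8, -0.2, -1.3]
force: [0.7, 0.7, 0.3]
width: 0.0598
grasp_force: 0.0
```

```bash
python3 - <<'E'
from h import *
s=readout.sense(); print(s["tcp_pos"],s["tool_rot"])
b=shot("side");a=shot("top")
cv2.imwrite("pics/p2s_raw.png",b[:,:,::-1]);cv2.imwrite("pics/p2t_raw.png",a[:,:,::-1])
v=np.hstack([cv2.resize(b[150:240,265:345],None,fx=5,fy=5,interpolation=cv2.INTER_CUBIC),cv2.resize(a[205:295,310:390],None,fx=5,fy=5,interpolation=cv2.INTER_CUBIC)])
cv2.imwrite("pics/p2.png",v[:,:,::-1])
E
```

```text
[ 0.41709978 -0.28145502  0.15726277] [179.83410164  -0.19325222  -1.27265863]
```

View pics/p2.png

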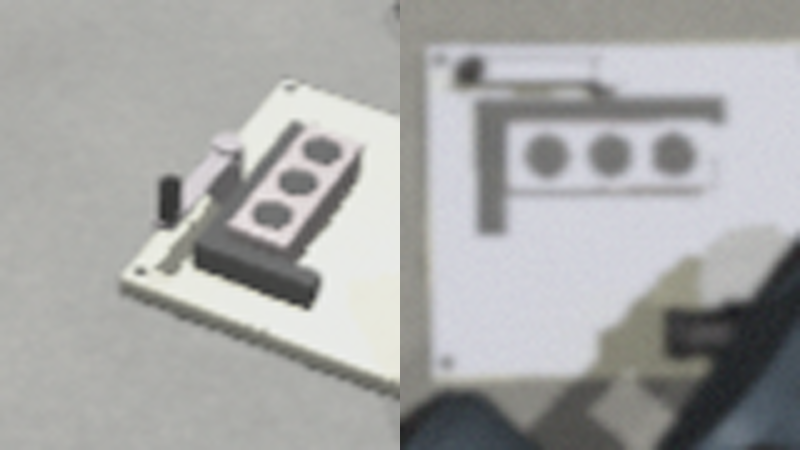

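```bash
python3 - <<'E'
from h import *
a=cv2.imread("pics/p2t_raw.png",0); b=cv2.imread("pics/p2s_raw.png",0)
def dark(g,x0,x1,y0,y1,th):
    m=np.zeros_like(g); m[y0:y1,x0:x1]=g[y0:y1,x0:x1]<th
    c=max(blobs(m,3,300),key=cv2.contourArea); M=cv2.moments(c); return np.array([M['m10']/M['m00'],M['m01']/M['m00']]),cv2.boundingRect(c)
pt,bt=dark(a,319,328,213,224,90); ps,bs=dark(b,294,303,183,197,70)
print(pt,bt,ps,bs)
for z in(.054,.068,.082): print(z,ray("top",pt,z).round(4))
print("side mid",ray("side",ps,.068).round(4))
def P(n): K,R,t=cam(n); return K@np.c_[R,t]
X=cv2.triangulatePoints(P("top"),P("side"),pt.reshape(2,1),ps.reshape(2,1)).ravel(); print("tri",X[:3]/X[3])
piv=np.array([.5678,-.2206]); k=ray("top",pt,.07)[:2]; d=k-piv; print("r",np.hypot(*d),"theta",np.arctan2(d[1],-d[0])+np.radians(-1))
# holder wells
for n,g,(x0,x1,y0,y1),th in(("top",a,(330,372,228,242),140),):
    m=np.zeros_like(g); m[y0:y1,x0:x1]=g[y0:y1,x0:x1]<th
    for c in blobs(m,20,90):
        M=cv2.moments(c);print(ray(n,(M['m10']/M['m00'],M['m01']/M['m00']),.045).round(4))
E
```

```text
[323.0952381 219.0952381] (322, 218, 3, 3) [298.27272727 189.38383838] (297, 186, 4, 8)
0.054 [ 0.5693 -0.1376  0.054 ]
0.068 [ 0.568  -0.1361  0.068 ]
0.082 [ 0.5666 -0.1347  0.082 ]
side mid [ 0.5714 -0.1414  0.068 ]
tri [ 0.56800843 -0.13531963  0.07360362]
r 0.0846928275742547 theta 1.5530234923456518
[ 0.519  -0.2194  0.045 ]
[ 0.5199 -0.1828  0.045 ]
[ 0.519  -0.2559  0.045 ]
```

The holder sits in the corner, against both rails: the left crop has its end at (235,220) on the short rail, and the right crop has its long side along the far rail. The knob is at about (0.568, -0.138), 83 mm from the pivot as it should be. I'll go to it now.

Emit:
carry_out(
  targets=[
    [0.0, 0.05, -0.05, 0, 0, 0, 0.2],
    [0.0, 0.1, -0.1, 0, 0, 0, 0.4],
    [0.0, 0.15, -0.15, 0, 0, 0, 0.6],
    [0.0, 0.2, -0.2, 0, 0, 0, 0.8],
    [0.0, 0.246, -0.245, 0, 0, 0, 0.97],
    [0.0, 0.246, -0.245, 0, 0, 0, 0.97],
    [0.0, 0.246, -0.245, 0, 0, 0, 0.97],
    [0.0, 0.246, -0.245, 0, 0, 0, 0.97],
  ],
)

```text
time_s: 23.58
tcp_pos: [0.5656, -0.1353, 0.1562]
tool_rot: [180.0, 0.1, -44.8]
force: [-0.1, -0.1, -0.6]
width: 0.0425
grasp_force: 0.0
```

Emit:
carry_out(
  targets=[
    [0.0, 0.006, 0, 0.05, 0, 0, 0],
    [0.0, 0.006, 0, 0.1, 0, 0, 0],
    [0.0, 0.006, 0, 0.14, 0, 0, 0],
    [0.0, 0.006, 0, 0.148, 0, 0, 0],
    [0.0, 0.006, 0, 0.148, 0, 0, 0],
    [1, 0.006, 0, 0.148, 0, 0, 0],
    [1, 0.006, 0, 0.148, 0, 0, 0],
    [1, 0.006, 0, 0.148, 0, 0, 0],
    [1, 0.006, 0, 0.148, 0, 0, 0],
  ],
  force=20,
)

```text
time_s: 24.7
tcp_pos: [0.5699, -0.1382, 0.0687]
tool_rot: [-180.0, -0.1, -44.8]
force: [-0.9, -1.7, 5.7]
width: 0.013
grasp_force: 20.6
```

Emit:
carry_out(
  targets=[
    [1, -0.007, 0.007, 0, 0, 0, 0],
    [1, -0.013, 0.015, 0, 0, 0, 0],
    [1, -0.024, 0.033, 0, 0, 0, 0],
    [1, -0.032, 0.052, 0, 0, 0, 0],
    [1, -0.037, 0.071, 0, 0, 0, 0],
    [1, -0.04, 0.092, 0, 0, 0, 0],
    [1, -0.04, 0.092, 0, 0, 0, 0],
  ],
)

```text
time_s: 25.58
tcp_pos: [0.5116, -0.1589, 0.0681]
tool_rot: [180.0, 0.2, -44.8]
force: [-0.7, 2.7, 7.2]
width: 0.0131
grasp_force: 21.2
```

Emit:
carry_out(
  targets=[
    [1, 0.001, 0.01, 0, 0, 0, 0],
    [1, 0.001, 0.02, 0, 0, 0, 0],
    [1, 0.004, 0.041, 0, 0, 0, 0],
    [1, 0.011, 0.06, 0, 0, 0, 0],
    [1, 0.021, 0.078, 0, 0, 0, 0],
    [1, 0.029, 0.089, 0, 0, 0, 0],
    [1, 0.029, 0.089, 0, 0, 0, 0],
  ],
)

```text
time_s: 26.45
tcp_pos: [0.4876, -0.2102, 0.068]
tool_rot: [180.0, 0.0, -44.8]
force: [-1.6, -0.0, 5.4]
width: 0.0127
grasp_force: 21.2
```

Emit:
carry_out(
  targets=[
    [1, 0.006, 0.006, 0, 0, 0, 0],
    [1, 0.01, 0.01, 0, 0, 0, 0],
    [1, 0.012, 0.012, 0, 0, 0, 0],
    [1, 0.012, 0.012, 0, 0, 0, 0],
  ],
)

```text
time_s: 26.95
tcp_pos: [0.4871, -0.2192, 0.0679]
tool_rot: [180.0, 0.2, -44.7]
force: [-0.5, 1.0, 5.6]
width: 0.0132
grasp_force: 21.3
```

Emit:
carry_out(
  targets=[
    [1, 0.002, 0.002, 0, 0, 0, 0],
    [1, 0.004, 0.004, 0, 0, 0, 0],
    [1, 0.004, 0.004, 0, 0, 0, 0],
  ],
)

```text
time_s: 27.32
tcp_pos: [0.4872, -0.2213, 0.0679]
tool_rot: [-179.9, 0.2, -44.8]
force: [0.9, 5.4, 6.7]
width: 0.0132
grasp_force: 21.3
```

Emit:
carry_out(
  targets=[
    [1, 0.002, 0.002, 0, 0, 0, 0],
    [1, 0.004, 0.004, 0, 0, 0, 0],
    [1, 0.004, 0.004, 0, 0, 0, 0],
  ],
)

```text
time_s: 27.7
tcp_pos: [0.4871, -0.2216, 0.0678]
tool_rot: [-179.8, 0.5, -44.9]
force: [4.2, 13.8, 9.1]
width: 0.0131
grasp_force: 21.6
```

Emit:
carry_out(
  targets=[
    [0.3, 0, 0, 0, 0, 0, 0],
    [0.3, 0, 0, 0, 0, 0, 0],
    [0.3, 0, 0, 0, 0, 0, 0],
    [0.3, 0, 0, -0.05, 0, 0, 0],
    [0.3, 0, 0, -0.12, 0, 0, 0],
    [0.3, -0.08, 0, -0.2, 0, 0, 0],
    [0.3, -0.16, 0, -0.2, 0, 0, 0],
    [0.3, -0.2, 0.1, -0.2, 0, 0, 0],
    [0.3, -0.2, 0.15, -0.2, 0, 0, 0],
    [0.3, -0.2, 0.15, -0.2, 0, 0, 0],
  ],
)

```text
time_s: 28.95
tcp_pos: [0.3386, -0.2075, 0.1879]
tool_rot: [180.0, -0.0, -45.0]
force: [1.0, -1.1, -0.3]
width: 0.0296
grasp_force: 0.0
```

```bash
python3 - <<'E'
from h import *
s=readout.sense(); print(s["tcp_pos"],s["width"],s["force"])
b=shot("side");a=shot("top")
cv2.imwrite("pics/fs_raw.png",b[:,:,::-1]);cv2.imwrite("pics/ft_raw.png",a[:,:,::-1])
v=np.hstack([cv2.resize(b[150:240,265:345],None,fx=5,fy=5,interpolation=cv2.INTER_CUBIC),cv2.resize(a[205:295,310:390],None,fx=5,fy=5,interpolation=cv2.INTER_CUBIC)])
cv2.imwrite("pics/f.png",v[:,:,::-1])
E
```

```text
[ 0.33860628 -0.20745549  0.18791049] 0.029622986262168863 [ 0.96550141 -1.076564   -0.29863207]
```

View pics/f.png

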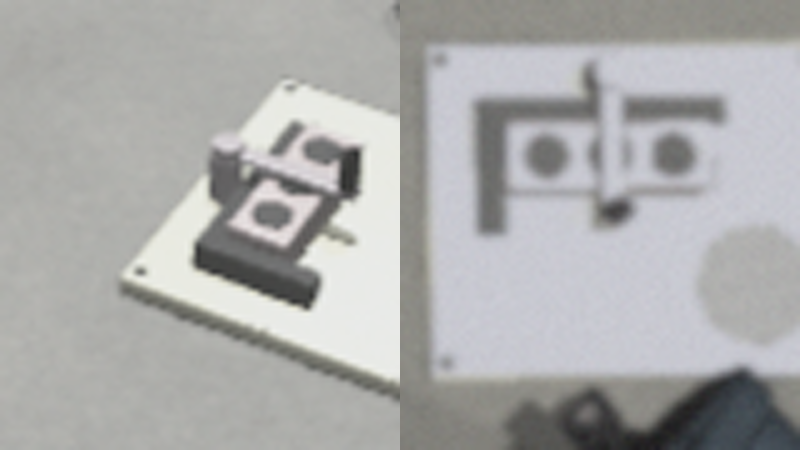

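The clip lies across the holder's middle well with its knob at (615,208) in the right crop, and the outer wells haven't moved. I'll check the clip angle and the holder numerically.

```bash
python3 - <<'E'
from h import *
a=cv2.imread("pics/ft_raw.png",0); b=cv2.imread("pics/fs_raw.png",0)
def dark(g,x0,x1,y0,y1,th):
    m=np.zeros_like(g); m[y0:y1,x0:x1]=g[y0:y1,x0:x1]<th
    c=max(blobs(m,2,300),key=cv2.contourArea); M=cv2.moments(c); return np.array([M['m10']/M['m00'],M['m01']/M['m00']])
pt=dark(a,346,360,242,252,90); k=ray("top",pt,.07)[:2]; d=k-[.5678,-.2206]
print("knob",k,np.hypot(*d),"theta",np.arctan2(d[1],-d[0])-np.radians(.9))
m=np.zeros_like(a); m[228:242,330:372]=a[228:242,330:372]<140
for c in blobs(m,20,90):
    M=cv2.moments(c);print(ray("top",(M['m10']/M['m00'],M['m01']/M['m00']),.045).round(4))
# dark seam profile across holder/far rail, top view rows, at two columns
for x in (338,343,361,366): print(x,a[221:245,x])
for y in (232,236,239): print(y,a[y,322:340])
E
```

```text
knob [ 0.48538978 -0.21692779] 0.08249199416944654 theta 0.028822723861454472
[ 0.5184 -0.2561  0.045 ]
[ 0.5204 -0.1827  0.045 ]
338 [203 198 191 164 130 116 112 126 160 178 168 139 114 114 111 112 107 113
 128 158 185 183 168 182]
343 [199 199 186 162 129 111 109 127 164 188 196 189 178 166 152 147 157 169
 185 196 197 186 167 181]
361 [200 200 187 155 123 109 113 131 165 189 186 168 142 130 128 129 130 143
 170 190 190 164 157 179]
366 [203 199 186 159 123 111 116 141 177 189 177 147 119 112 113 110 109 118
 141 172 183 164 155 180]
232 [203 194 170 135 108 106 108 107 120 160 190 200 198 186 170 149 139 137]
236 [200 194 173 138 111 108 109 106 119 160 187 192 174 145 121 111 112 110]
239 [201 196 181 148 116 109 107 110 128 161 189 201 196 183 165 141 128 120]
```

```bash
python3 -c "
from station import workorder
print(workorder.close_job())"
```

```text
the job is handed in; nothing more can be done
None
```

I handed the job in at about 29 s of the 72 s allowed: the holder is wells up in the rail corner, pushed against both rails and released, and the clip was then swung shut to its stop. The last pictures agree with this to within about 2 mm.

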